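Lock the cover of a bushing clamping fixture

TASK

Close the bushing fixture: first press its cover down by the green pad until it is fully seated. Then turn the three black quarter-turn knobs clockwise to their end stops (bar in line with its red marks), the middle knob first and the two outer ones after it in either order. Leave the loose bushings and the gauge where they stand.

Things in the scene. Friction and masses are not known exactly. Their poses are not given: they have to be found in the camera images.
- fixture: blue base block, 140 (x) x 330 (y) x 30 mm, fixed to the table; origin at the centre of its underside, x away from the robot, y along its length, z up. Four guide pins 10 mm thick rise to 72 mm at x=+-50, y=+-140. The cover, an aluminium plate 120 x 300 x 8 mm, is centred over it; two slots show six dark bushings; three knobs stand on it in a row along y
- cover (a joint): how far the cover is pressed down, m: 0 raised (plate top 61 mm above the table), 0.008 fully seated on its stops (plate top 53 mm). Starts 0 to 2 mm down; slides stiffly, about 10 N, on the pins and stays where it is left; the knobs and pad move with it
- press_pad (a point): centre of the top face of the green round press pad on the cover, 36 mm in diameter, standing 6 mm proud of the plate; at x=-37, y=0 mm of the fixture, between the robot and the middle knob
- knob_left (a joint): left (+y) captive knob: angle clockwise seen from above, in rad. 0: bar square across the cover (along fixture x); 1.571: end stop, bar in line with the cover's length (fixture y) and with its two red marks. Takes about 0.06 N m, stays where left; starts at 0.1 to 0.55
- knob_mid (a joint): middle captive knob: angle clockwise seen from above, in rad. 0: bar square across the cover (along fixture x); 1.571: end stop, bar in line with the cover's length (fixture y) and with its two red marks. Takes about 0.06 N m, stays where left; starts at 0.1 to 0.55
- knob_right (a joint): right (-y) captive knob: angle clockwise seen from above, in rad. 0: bar square across the cover (along fixture x); 1.571: end stop, bar in line with the cover's length (fixture y) and with its two red marks. Takes about 0.06 N m, stays where left; starts at 0.1 to 0.55
- knob_left_grip (a point): grip point of the left knob, on its axis, 30 mm above the cover plate's top face; its x axis runs along the bar and turns with it, z up. The knob is a black bar 46 long, 14 thick, on a steel disc 36 in diameter and 6 thick; bar top 8 mm above this point, disc top 24 mm below it. Lies at x=+22, y=+100 mm of the fixture
- knob_mid_grip (a point): grip point of the middle knob, on its axis, 30 mm above the cover plate's top face; its x axis runs along the bar and turns with it, z up. The knob is a black bar 46 long, 14 thick, on a steel disc 36 in diameter and 6 thick; bar top 8 mm above this point, disc top 24 mm below it. Lies at x=+22, y=0 mm of the fixture
- knob_right_grip (a point): grip point of the right knob, on its axis, 30 mm above the cover plate's top face; its x axis runs along the bar and turns with it, z up. The knob is a black bar 46 long, 14 thick, on a steel disc 36 in diameter and 6 thick; bar top 8 mm above this point, disc top 24 mm below it. Lies at x=+22, y=-100 mm of the fixture
- bushing_a: loose dark steel bushing, ring 32 mm outside diameter, 22 mm high, standing beside the fixture; origin at the centre of its underside; leave alone
- bushing_b: loose brass bushing, ring 32 mm outside diameter, 22 mm high, standing beside the fixture; origin at the centre of its underside; leave alone
- gauge: loose steel plug gauge standing upright, 32 mm diameter foot, 22 mm diameter plug, 70 mm high; origin at the centre of its underside; leave alone

How it is judged:
On the way, in this order (a step that is already met when the one before it is completed fails the run):
1. the cover is pressed home before any knob is turned (value of joint cover above 0.007 m and value of joint each of knob_left, knob_mid, knob_right below 0.8 rad), for 0.2 s.
2. the middle knob is turned to its stop before the outer two are turned (value of joint cover above 0.007 m and value of joint knob_mid above 1.45 rad and value of joint each of knob_left, knob_right below 0.8 rad), for 0.2 s.
At the end, for the whole second after the job is handed in: The cover is seated within 1 mm of its stops (joint above 0.007), all three knobs are within about 7 degrees of their end stops (joints above 1.45 rad), and the loose bushings and gauge are at rest (value of joint cover above 0.007 m and value of joint each of knob_left, knob_mid, knob_right above 1.45 rad and linear speed of each of bushing_a, bushing_b, gauge below 0.02 m/s); the robot touches nothing.
It fails at once if the loose dark bushing is moved by more than 30 mm (distance of bushing_a from where it was at the start of the episode above 0.03 m).
It fails at once if the loose brass bushing is moved by more than 30 mm (distance of bushing_b from where it was at the start of the episode above 0.03 m).
It fails at once if the loose gauge is moved by more than 30 mm (distance of gauge from where it was at the start of the episode above 0.03 m).
It fails at once if the gauge is tipped over (angle between gauge's own z axis and vertical above 0.6 rad).
It also fails if it takes over 69 s, if anything falls off the work surface, if the arm or the gripper's body presses on something with over 40 N, if the wrist force passes 120 N, or if a joint passes its speed limit or range.

ROBOT

A 7-joint arm with a two-finger parallel gripper is mounted at the origin on the work surface. World frame = base frame: x ahead of the robot, y to its left, z up, the work surface at z = 0. Lengths are in m, angles in rad, forces in N, time in s.
With the tool pointing down it reaches from about 0.425 to 0.875 m from the base axis. Payload 4.7 kg.
Tool frame: the origin (TCP) lies between the finger pads; the fingertips stand 14 mm ahead of it and the grasp point (between the pads) lies 5 mm behind it; z points along the fingers, y is the line along which they close (so a half turn about z gives the same grasp; the last joint's range is limited). The gripper opens to 87 mm and grips with 3 to 60 N. Pads are 19 mm wide; open, the fingers measure 117 mm over their backs; the gripper's body (75 mm by 190 mm) begins 51 mm behind the grasp point.
Start: joints at [1.29, 0.321, -0.07, 1.45, 0.023, 1.371, -0.057], TCP at [0.189, -0.622, 0.237] pointing down, gripper open.
Joint ranges: [-2.86, 2.86], [-0.3, 2.09], [-1.38, 1.24], [0.06, 2.45], [-1.56, 4.7], [0.09, 2.05], [-2.69, 2.69]. Speed limits (rad/s): [2.57, 2.57, 3.14, 3.14, 3.14, 3.14, 3.14].

INTERFACE

Orientations are given as a rotation vector (axis times angle).
In Python, from bench import ctrl gives the robot as it stands.
- The arm moves only by the tool step_arm, never from a script. Its argument "commands" is a list of rows, each an object with "travel": the shift along the tool's x, y, z in m, a list of three; "turn": the turn, a rotation vector about the tool's x, y, z in degrees, a list of three. A call has 1 to 5 rows; each row is the pose to reach, as a shift and turn from the pose commanded when the call began, along the tool's axes at that moment; what a row does not reach only later rows make up. A row lasts 1/10 s, in which the tool goes at most 50 mm and 8.59 degrees, less where a joint would pass 70% of its speed; a pose out of reach is approached as far as the arm can. A call with a gripper value outside its range is refused whole. "gripper" is the opening, from 0 (shut) to 1 (fully open), set as the call begins (left out, the last holds). The fingers move at their own pace and stop on an object; "force" is the grip in N (left out, the last holds). Time passes only in rows, so rows that repeat a pose let the fingers close. It gives the time, the measured TCP pose, the force, the opening and the grip force at its end, in the units of the state.
- ctrl.get_state(): the state, without advancing time (a new reading comes with each control period).
- ctrl.get_image(name): name is "scene" or "top"; returns the picture (384x512x3 uint8, red, green, blue); there is no depth.
- ctrl.camera_model(name): a dict with "fx", "fy", "cx", "cy" (pixels), "R" (3x3) and "t" (3): a world point X has camera coordinates R X + t. Camera axes: x right, y down, z forward; pixel columns grow to the right and rows downward; lengths in m; the calibration is good to about 2 mm. A picture is of the moment at which its call begins. camera_model takes no time and is no camera call.
- ctrl.close_job(): hands the job in; it is judged then, once.
The state is a dict: "time": time; "joint_positions": joint angles; "qd": joint speeds; "joint_torque": joint torques, N m; "position": TCP position; "tool_rot": TCP orientation; "ft_force": force on the tool from outside, world axes, zero at the start; "torque": the same for the moment, N m; "grip_width": opening from 0.0 (shut) to 1.0 (fully open); "grip_force": force on a finger pad.
Only numpy, scipy, OpenCV 4.12 (cv2) and the standard library are available. Lean on these libraries where they do the work, as an engineer would, in place of code of your own. Each camera call takes 0.05 s, during which the arm holds its last target. There are 200 camera calls.

## Working session

There is one attempt and no reset: what is moved stays moved. The work goes in short steps, Python scripts to look and compute and a tool call to move; the robot and the scene stay as the last step left them, time stands still between calls to the robot, and variables do not carry over. Pictures are saved under pics/ and viewed, at most 10 in all, crops included, and the job is handed in when it is done.

Besides the shell and the picture viewer there is one more tool, called as name(argument=value, ...) on one line, values as JSON. step_arm: Moves the arm, as the interface text tells. Its arguments: {"type":"object","properties":{"commands":{"type":"array"},"gripper":{"type":"number"},"force":{"type":"number"}},"required":["commands"]}

```bash
mkdir -p pics
python3 - <<'E'
from bench import ctrl
import cv2
for n in("scene","top"):
    cv2.imwrite(f"pics/{n}0.png",ctrl.get_image(n)[:,:,::-1])
    print(ctrl.camera_model(n))
print(ctrl.get_state())
E
```

```text
{'fx': 465.61408333945883, 'fy': 465.61408333945883, 'cx': 252.606324689874, 'cy': 186.4232846014674, 'R': array([[ 0.20424234,  0.97873492,  0.01905296],
       [ 0.76463196, -0.14734987, -0.62739619],
       [-0.61124711,  0.14270937, -0.77846709]]), 't': array([-0.16972906, -0.40243626,  1.22248638])}
{'fx': 454.0672725748213, 'fy': 454.0672725748213, 'cx': 254.74172654587846, 'cy': 189.4853343589304, 'R': array([[-0.01712672, -0.99970992,  0.01693389],
       [-0.99245352,  0.01494082, -0.12170777],
       [ 0.12141946, -0.01889056, -0.99242151]]), 't': array([0.04949322, 0.63634919, 0.77616867])}
{'time': 0.1, 'joint_positions': array([ 1.29007077,  0.32177297, -0.07009735,  1.45158831,  0.02260007,
        1.37077782, -0.05691022]), 'qd': array([-0.00348304, -0.00283202,  0.00086562, -0.00187451,  0.00109145,
        0.00104094, -0.00187435]), 'joint_torque': array([-1.17961426e-04, -4.92572021e+01, -4.05913275e-01, -3.13397563e+01,
       -6.43356121e-02,  3.95174848e-02,  6.47553725e-05]), 'position': array([ 0.18869484, -0.62150546,  0.23553758]), 'tool_rot': array([-3.10580705e+00, -4.61229338e-01,  5.44465813e-04]), 'ft_force': array([-0.65435405, -0.06561112,  0.49479514]), 'torque': array([ 0.01377217,  0.0213018 , -0.02847555]), 'grip_force': 0.0, 'grip_width': 0.9987213960122652}
```

View pics/top0.png

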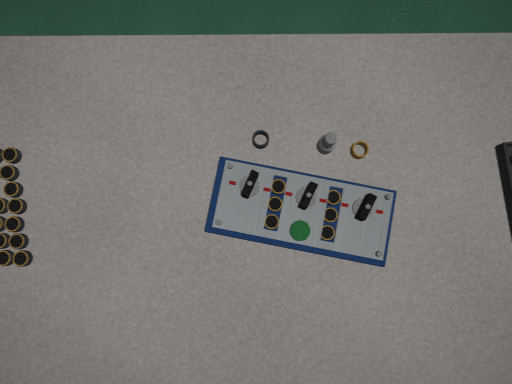

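View pics/scene0.png

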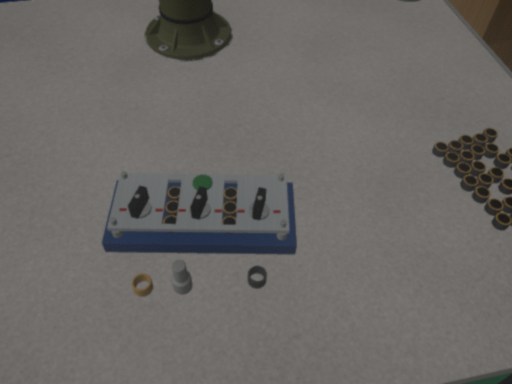

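The top image shows the fixture with base corners near (220,157), (396,190), (384,265) and (206,231). The pad is at (300,230), the knobs at (250,184), (308,196) and (366,207), the gauge at (328,143), and the bushings at (260,139) and (360,149). The scene view agrees with this: pad (203,182), loose parts on the far side. Next I'll zoom in to get precise points.

Run:
```python
import cv2
a=cv2.imread("pics/top0.png")[150:270,200:400]
cv2.imwrite("pics/topc.png",cv2.resize(a,None,fx=4,fy=4,interpolation=cv2.INTER_CUBIC))
a=cv2.imread("pics/scene0.png")[165:255,100:300]
cv2.imwrite("pics/scenec.png",cv2.resize(a,None,fx=4,fy=4,interpolation=cv2.INTER_CUBIC))
```

```text
(no output)
```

View pics/topc.png

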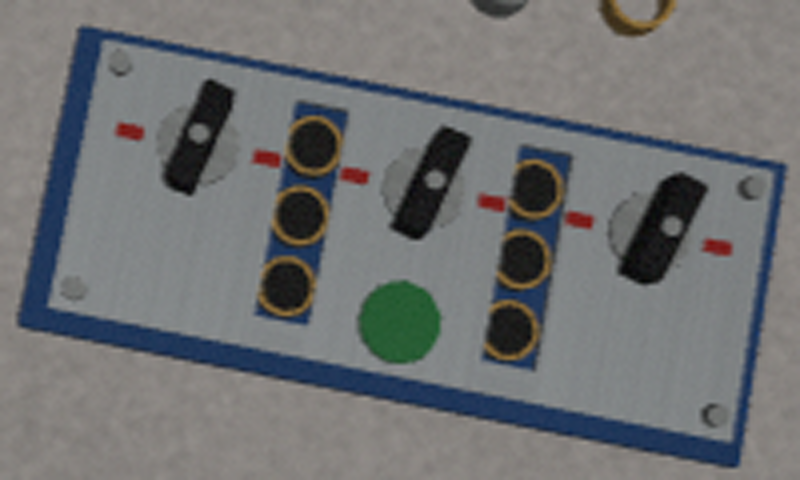

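View pics/scenec.png

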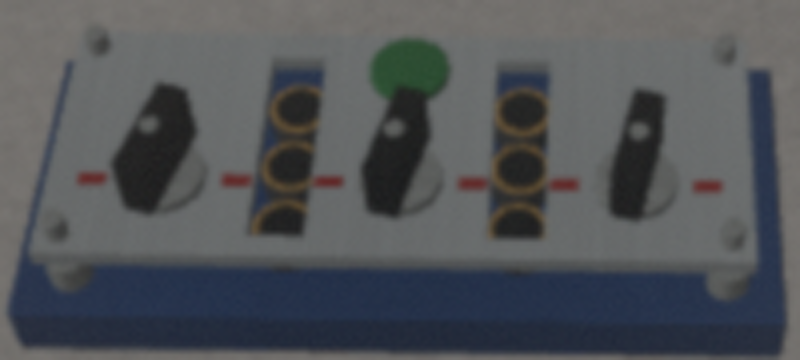

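```bash
cat > h.py <<'E'
import numpy as np, cv2
from bench import ctrl
from scipy.optimize import least_squares
from scipy.spatial.transform import Rotation as Ro
C={n:ctrl.camera_model(n) for n in("top","scene")}
def proj(n,P):
    c=C[n];q=np.atleast_2d(P)@c["R"].T+c["t"]
    return np.c_[c["fx"]*q[:,0]/q[:,2]+c["cx"],c["fy"]*q[:,1]/q[:,2]+c["cy"]]
def unproj(n,uv,z):
    c=C[n];d=c["R"].T@[(uv[0]-c["cx"])/c["fx"],(uv[1]-c["cy"])/c["fy"],1];o=-c["R"].T@c["t"]
    return o+d*(z-o[2])/d[2]
E
python3 - <<'E'
from h import *
f=lambda L,o:(np.array(L,float)+.5)/4-.5+o
top=f([(120,61),(752,187),(714,415),(74,288),(199,133),(436,180),(672,226),(400,321)],(200,150))
sc=f([(55+680,232),(55,225),(97,38),(725,46),(638,130),(394,128),(150,124),(410,69)],(100,165))
def model(p):
    x,y,a,h=p[:4]
    L=np.array([(.05,.14,.072),(.05,-.14,.072),(-.05,-.14,.072),(-.05,.14,.072),(.022,.1,h+.038),(.022,0,h+.038),(.022,-.1,h+.038),(-.037,0,h+.006)])
    return L@Ro.from_euler("z",a).as_matrix().T+[x,y,0]
def res(p,s="both"):
    r=[]
    if s!="scene":r.append(proj("top",model(p))-top)
    if s!="top":r.append(proj("scene",model(p))-sc)
    return np.concatenate(r).ravel()
for s in("top","scene","both"):
    r=least_squares(res,[.6,-.1,-.18,.06],args=(s,),loss="soft_l1");print(s,r.x,np.sqrt((r.fun**2).mean()))
print(np.round(r.fun.reshape(-1,2),1))
p=r.x;print(model(p))
for k,E in dict(L=[((210,82),(165,183)),((234,92),(192,193))],M=[((470,140),(417,238)),((441,127),(391,228))],R=[((707,188),(655,283)),((671,175),(620,270))]).items():
  for e in E:
    a,b=[unproj("top",q,.09) for q in f(e,(200,150))];d=a-b
    print(k,"cw angle",p[2]-np.arctan2(d[1],d[0]))
for uv,z in(((260,139),.011),((360,149),.011),((331,138),.07)):print(unproj("top",uv,z))
s=ctrl.get_state();print(Ro.from_rotvec(s["tool_rot"]).as_matrix(),s["position"])
E
```

```text
top [ 0.59827771 -0.04334441 -0.21212061  0.06383582] 0.4333730528173646
scene [ 0.60122494 -0.04399121 -0.20655796  0.06434029] 0.5150970525006461
both [ 0.59884561 -0.04374282 -0.21083105  0.06131261] 0.6608930220803877
[[-0.1 -0.3]
 [ 1.1 -0.5]
 [ 1.4 -0.1]
 [-0.3 -0.3]
 [-0.2 -0.3]
 [-0.3 -0.4]
 [-0.1 -0.3]
 [ 0.  -0. ]
 [ 0.2 -0.9]
 [-0.9 -1.8]
 [-0.4 -1.5]
 [ 0.6 -0.9]
 [ 0.5  0.5]
 [ 0.2  0.1]
 [-0.3  0.1]
 [ 0.1 -0.6]]
[[ 0.67703665  0.08269358  0.072     ]
 [ 0.61844031 -0.19110648  0.072     ]
 [ 0.52065458 -0.17017921  0.072     ]
 [ 0.57925091  0.10362084  0.072     ]
 [ 0.64128573  0.04943892  0.09931261]
 [ 0.62035847 -0.04834682  0.09931261]
 [ 0.59943121 -0.14613255  0.09931261]
 [ 0.56266489 -0.03599973  0.06731261]]
L cw angle 0.21971194443281206
L cw angle 0.19661792591889177
M cw angle 0.3118255349049511
M cw angle 0.27440469620003005
R cw angle 0.33118925851733877
R cw angle 0.320934817330047
[0.73593267 0.02719252 0.011     ]
[ 0.71423195 -0.16080154  0.011     ]
[ 0.72213013 -0.0954316   0.07      ]
[[ 9.56843980e-01  2.90601517e-01 -5.96407226e-04]
 [ 2.90602115e-01 -9.56842553e-01  1.65513102e-03]
 [-8.96842284e-05 -1.75701935e-03 -9.99998452e-01]] [ 0.18869484 -0.62150546  0.23553758]
```

Fit residuals are about 0.7 px. The fixture is at (0.599, -0.044) with yaw -0.211, and the knobs are at about 0.21, 0.29 and 0.33 rad. I'll move over the pad with the gripper shut, turning towards the first grasp yaw of about 151°.

step_arm(commands=[{"travel":[0.038,-0.0325,0],"turn":[0,0,-8]},{"travel":[0.076,-0.065,0],"turn":[0,0,-16]},{"travel":[0.114,-0.0975,0],"turn":[0,0,-24]},{"travel":[0.152,-0.13,0],"turn":[0,0,-32]},{"travel":[0.19,-0.1625,0],"turn":[0,0,-40]}], gripper=0)

```text
time: 0.6
position: [0.324, -0.4093, 0.2362]
tool_rot: [-2.758, -1.504, 0.001]
ft_force: [-0.4, 0.3, 0.2]
grip_width: 0.632
grip_force: 0.0
```

```bash
cat >> h.py <<'E'
FX=np.array([.5988,-.0437]);YAW=-.211
K=dict(L=(.022,.1),M=(.022,0),R=(.022,-.1),P=(-.037,0))
def world(k):
    c,s=np.cos(YAW),np.sin(YAW);return FX+np.array([[c,-s],[s,c]])@K[k]
def plan(k,z,yaw):
    "print tool-axis travel and z turn (deg) from the present pose to point k, height z, tool x yaw (deg)"
    s=ctrl.get_state();R=Ro.from_rotvec(s["tool_rot"]).as_matrix()
    y=np.degrees(np.arctan2(R[1,0],R[0,0]))
    print("t",s["time"],"pos",s["position"].round(4),"yaw",y.round(1),"tilt",np.degrees(np.arccos(-R[2,2])).round(2),"j",s["joint_positions"].round(2),"F",s["ft_force"].round(1),"T",s["torque"].round(2))
    print("travel",(R.T@(np.r_[world(k),z]-s["position"])).round(4),"turn z",((y-yaw+180)%360-180).round(1))
E
python3 -c "
from h import *
plan('P',.16,151)"
```

```text
t 0.6 pos [ 0.324  -0.4093  0.2362] yaw 57.2 tilt 0.03 j [ 1.13  0.06 -0.29  1.76  0.02  1.32  0.26] F [-0.4  0.3  0.2] T [-0.06 -0.09 -0.01]
travel [ 0.4431 -0.0015  0.0761] turn z -93.8
```

step_arm(commands=[{"travel":[0.045,0,0],"turn":[0,0,-8]},{"travel":[0.09,0,0],"turn":[0,0,-16]},{"travel":[0.135,0,0],"turn":[0,0,-24]},{"travel":[0.18,0,0],"turn":[0,0,-32]},{"travel":[0.225,0,0],"turn":[0,0,-40]}])

```text
time: 1.1
position: [0.4468, -0.2211, 0.2364]
tool_rot: [2.077, 2.357, -0.001]
ft_force: [1.5, -0.2, 0.1]
grip_width: 0.173
grip_force: 0.0
```

```bash
python3 -c "
from h import *
plan('P',.16,151)"
```

```text
t 1.1 pos [ 0.4468 -0.2211  0.2364] yaw 97.2 tilt 0.02 j [ 0.91  0.02 -0.51  1.8   0.01  1.32  0.53] F [ 1.5 -0.2  0.1] T [-0.06 -0.09 -0.  ]
travel [0.1692 0.1382 0.0763] turn z -53.8
```

step_arm(commands=[{"travel":[0.034,0.028,0],"turn":[0,0,-8]},{"travel":[0.068,0.056,0],"turn":[0,0,-16]},{"travel":[0.102,0.084,0.02],"turn":[0,0,-24]},{"travel":[0.136,0.112,0.04],"turn":[0,0,-32]},{"travel":[0.169,0.138,0.06],"turn":[0,0,-40]}])

```text
time: 1.6
position: [0.5637, -0.0369, 0.1758]
tool_rot: [1.146, 2.925, -0.0]
ft_force: [0.6, -0.8, -0.1]
grip_width: 0.006
grip_force: 0.0
```

```bash
python3 -c "
from h import *
plan('P',.085,151)"
```

```text
t 1.6 pos [ 0.5637 -0.0369  0.1758] yaw 137.2 tilt 0.03 j [ 0.65  0.25 -0.72  1.73  0.17  1.23  0.71] F [ 0.6 -0.8 -0.1] T [-0.01 -0.19  0.  ]
travel [ 0.0015 -0.      0.0908] turn z -13.8
```

step_arm(commands=[{"travel":[0.001,0,0.03],"turn":[0,0,-5]},{"travel":[0.001,0,0.06],"turn":[0,0,-10]},{"travel":[0.001,0,0.082],"turn":[0,0,-13.8]},{"travel":[0.001,0,0.09],"turn":[0,0,-13.8]},{"travel":[0.001,0,0.09],"turn":[0,0,-13.8]}])

```text
time: 2.1
position: [0.5613, -0.0378, 0.0854]
tool_rot: [-0.797, -3.036, 0.0]
ft_force: [0.2, -0.3, 0.6]
grip_width: 0.007
grip_force: 0.0
```

step_arm(commands=[{"travel":[0,0,0.002]},{"travel":[0,0,0.004]},{"travel":[0,0,0.006]},{"travel":[0,0,0.008]},{"travel":[0,0,0.008]}])

```text
$.commands[0]: bad value
```

step_arm(commands=[{"travel":[0,0,0.002],"turn":[0,0,0]},{"travel":[0,0,0.004],"turn":[0,0,0]},{"travel":[0,0,0.006],"turn":[0,0,0]},{"travel":[0,0,0.008],"turn":[0,0,0]},{"travel":[0,0,0.008],"turn":[0,0,0]}])

```text
time: 2.6
position: [0.5631, -0.038, 0.0801]
tool_rot: [0.795, 3.038, -0.001]
ft_force: [-0.7, -0.3, 7.1]
grip_width: 0.01
grip_force: 3.1
```

step_arm(commands=[{"travel":[0,0,0.002],"turn":[0,0,0]},{"travel":[0,0,0.004],"turn":[0,0,0]},{"travel":[0,0,0.006],"turn":[0,0,0]},{"travel":[0,0,0.007],"turn":[0,0,0]},{"travel":[0,0,0.007],"turn":[0,0,0]}])

```text
time: 3.1
position: [0.5631, -0.038, 0.0735]
tool_rot: [0.795, 3.038, -0.001]
ft_force: [-3.4, -0.1, 9.6]
grip_width: 0.004
grip_force: 4.5
```

step_arm(commands=[{"travel":[0,0,0.001],"turn":[0,0,0]},{"travel":[0,0,0.002],"turn":[0,0,0]},{"travel":[0,0,0.003],"turn":[0,0,0]},{"travel":[0,0,0.004],"turn":[0,0,0]},{"travel":[0,0,0.004],"turn":[0,0,0]}])

```text
time: 3.6
position: [0.5632, -0.0379, 0.0732]
tool_rot: [0.795, 3.038, -0.005]
ft_force: [-13.5, -0.1, 33.3]
grip_width: 0.006
grip_force: 17.1
```

The pad stopped at tip height 59 mm (its seated value) while the force rose to 33 N, so the cover is home. Now I'll lift off.

step_arm(commands=[{"travel":[0,0,-0.01],"turn":[0,0,0]},{"travel":[0,0,-0.04],"turn":[0,0,0]},{"travel":[0,0,-0.08],"turn":[0,0,0]},{"travel":[0,0,-0.08],"turn":[0,0,0]},{"travel":[0,0,-0.08],"turn":[0,0,0]}])

```text
time: 4.1
position: [0.5631, -0.038, 0.1488]
tool_rot: [0.795, 3.036, -0.001]
ft_force: [-0.4, -0.1, -0.1]
grip_width: 0.004
grip_force: 0.0
```

Run:
```python
from h import *
plan('M',.12,np.degrees(YAW-.29)+180)
im=ctrl.get_image("scene")[:,:,::-1]
cv2.imwrite("pics/s1.png",cv2.resize(im[110:270,80:320],None,fx=3.3,fy=3.3,interpolation=cv2.INTER_CUBIC))
```

```text
t 4.1 pos [ 0.5631 -0.038   0.1488] yaw 150.7 tilt 0.17 j [ 0.67  0.28 -0.75  1.76  0.21  1.18  0.92] F [-0.4 -0.1 -0.1] T [ 0.01 -0.11  0.  ]
travel [-0.0548  0.019   0.0289] turn z -0.6
```

View pics/s1.png

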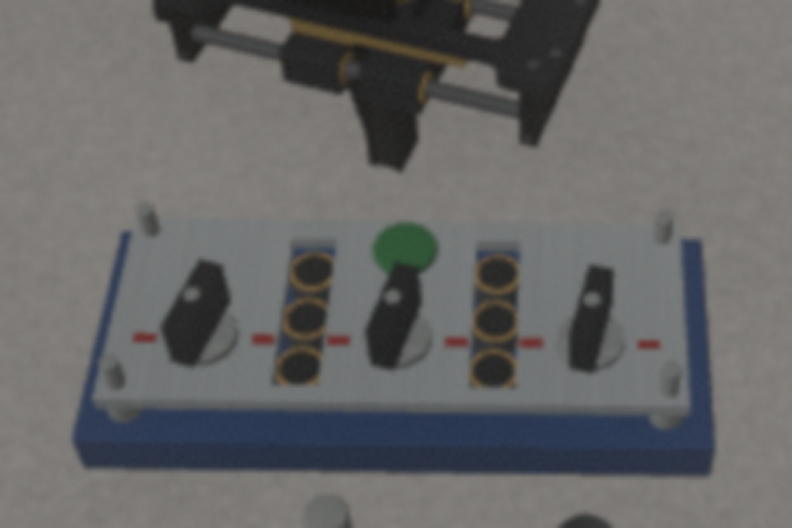

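The cover is seated: the pins now stand higher above the plate and the knobs haven't moved (dots at crop (392,296), (592,299), (191,294)). On to the middle knob.

step_arm(commands=[{"travel":[-0.028,0.01,0],"turn":[0,0,0]},{"travel":[-0.055,0.019,0],"turn":[0,0,-0.6]},{"travel":[-0.055,0.019,0.01],"turn":[0,0,-0.6]},{"travel":[-0.055,0.019,0.01],"turn":[0,0,-0.6]},{"travel":[-0.055,0.019,0.01],"turn":[0,0,-0.6]}], gripper=0.5)

```text
time: 4.65
position: [0.6179, -0.0476, 0.136]
tool_rot: [-0.777, -3.04, 0.001]
ft_force: [-0.4, 0.4, -0.3]
grip_width: 0.372
grip_force: 0.0
```

Run:
```python
from h import *
plan('M',.08,np.degrees(YAW-.29)+180)
im=ctrl.get_image("top")[:,:,::-1]
cv2.imwrite("pics/t1.png",cv2.resize(im[130:270,200:400],None,fx=4,fy=4,interpolation=cv2.INTER_CUBIC))
```

```text
t 4.65 pos [ 0.6179 -0.0476  0.136 ] yaw 151.3 tilt 0.2 j [ 0.61  0.42 -0.72  1.63  0.29  1.21  0.9 ] F [-0.4  0.4 -0.3] T [ 0.02 -0.16  0.  ]
travel [-0.0027  0.0006  0.056 ] turn z 0.0
```

View pics/t1.png

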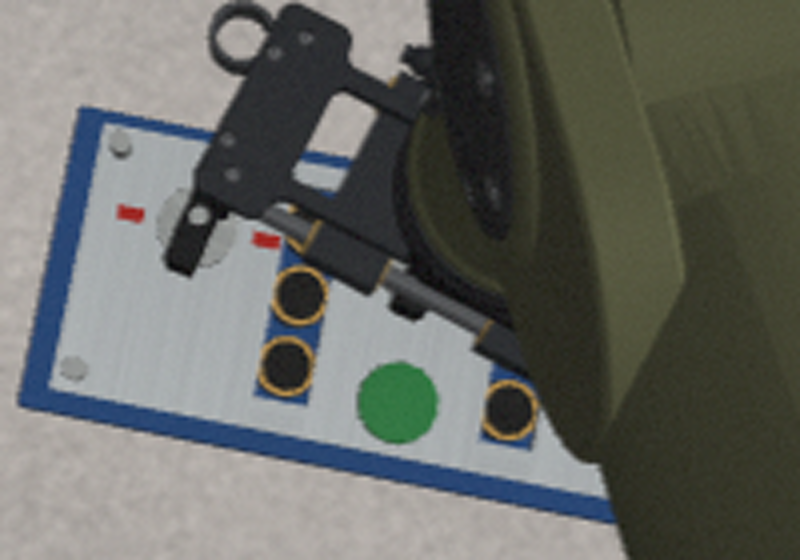

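The arm hides the middle knob in the top view, but the pose agrees. The body stays at about 136 mm, which clears the 91 mm knob tops. Descending.

step_arm(commands=[{"travel":[-0.002,0,0.015],"turn":[0,0,0]},{"travel":[-0.002,0,0.03],"turn":[0,0,0]},{"travel":[-0.002,0,0.045],"turn":[0,0,0]},{"travel":[-0.002,0,0.056],"turn":[0,0,0]},{"travel":[-0.002,0,0.056],"turn":[0,0,0]}])

```text
time: 5.2
position: [0.6195, -0.0491, 0.0788]
tool_rot: [-0.778, -3.039, 0.001]
ft_force: [-0.2, -0.9, -0.6]
grip_width: 0.496
grip_force: 0.0
```

step_arm(commands=[{"travel":[0,0,0],"turn":[0,0,0]},{"travel":[0,0,0],"turn":[0,0,0]},{"travel":[0,0,0],"turn":[0,0,0]},{"travel":[0,0,0],"turn":[0,0,0]},{"travel":[0,0,0],"turn":[0,0,0]}], gripper=0, force=25)

```text
time: 5.7
position: [0.6209, -0.0505, 0.082]
tool_rot: [-0.78, -3.043, 0.004]
ft_force: [-2.5, -3.5, 2.4]
grip_width: 0.163
grip_force: 25.0
```

Run:
```python
from h import *
plan('M',.08,np.degrees(YAW-1.571)+180);print(ctrl.get_state()["grip_width"]*87,ctrl.get_state()["grip_force"])
```

```text
t 5.7 pos [ 0.6209 -0.0505  0.082 ] yaw 151.3 tilt 0.14 j [ 0.59  0.48 -0.7   1.67  0.34  1.12  0.87] F [-2.5 -3.5  2.4] T [-0.64  0.42  0.06]
travel [0.0016 0.0017 0.002 ] turn z 73.4
14.171839797535393 24.999902956187725
```

step_arm(commands=[{"travel":[0,0,0],"turn":[0,0,8]},{"travel":[0,0,0],"turn":[0,0,16]},{"travel":[0,0,0],"turn":[0,0,24]},{"travel":[0,0,0],"turn":[0,0,32]},{"travel":[0,0,0],"turn":[0,0,40]}])

```text
time: 6.2
position: [0.6198, -0.0516, 0.082]
tool_rot: [-1.782, -2.587, 0.008]
ft_force: [-6.4, -3.8, 6.7]
grip_width: 0.158
grip_force: 25.0
```

Run:
```python
from h import *
plan('M',.08,np.degrees(YAW-1.571)+180)
```

```text
t 6.2 pos [ 0.6198 -0.0516  0.082 ] yaw 110.9 tilt 0.28 j [ 0.49  0.44 -0.57  1.68  0.26  1.1   0.21] F [-6.4 -3.8  6.7] T [-0.93  1.22  0.11]
travel [0.0029 0.0016 0.002 ] turn z 33.0
```

step_arm(commands=[{"travel":[0,0,0],"turn":[0,0,8]},{"travel":[0,0,0],"turn":[0,0,16]},{"travel":[0,0,0],"turn":[0,0,24]},{"travel":[0,0,0],"turn":[0,0,30]},{"travel":[0,0,0],"turn":[0,0,34]}])

```text
time: 6.7
position: [0.6185, -0.0517, 0.082]
tool_rot: [-2.458, -1.955, 0.011]
ft_force: [-7.7, -4.7, 8.7]
grip_width: 0.166
grip_force: 25.0
```

Run:
```python
from h import *
plan('M',.08,np.degrees(YAW-1.571)+180)
```

```text
t 6.7 pos [ 0.6185 -0.0517  0.082 ] yaw 77.0 tilt 0.42 j [ 0.41  0.42 -0.46  1.68  0.21  1.1  -0.34] F [-7.7 -4.7  8.7] T [-0.87  1.97  0.17]
travel [0.0037 0.001  0.002 ] turn z -0.9
```

step_arm(commands=[{"travel":[0,0,0],"turn":[0,0,2]},{"travel":[0,0,0],"turn":[0,0,4]},{"travel":[0,0,0],"turn":[0,0,4]},{"travel":[0,0,0],"turn":[0,0,4]}])

```text
time: 7.1
position: [0.6185, -0.0516, 0.082]
tool_rot: [-2.52, -1.875, 0.012]
ft_force: [-8.9, -4.2, 8.2]
grip_width: 0.17
grip_force: 25.0
```

Run:
```python
from h import *
plan('M',.08,np.degrees(YAW-1.571)+180)
```

```text
t 7.1 pos [ 0.6185 -0.0516  0.082 ] yaw 73.3 tilt 0.43 j [ 0.4   0.42 -0.45  1.68  0.2   1.09 -0.4 ] F [-8.9 -4.2  8.2] T [-0.85  1.97  0.64]
travel [0.0037 0.0008 0.0019] turn z -4.6
```

Torque rose to 0.64 N m at 90°, so the middle knob is on its stop. Releasing and lifting.

step_arm(commands=[{"travel":[0,0,0],"turn":[0,0,-4]},{"travel":[0,0,0],"turn":[0,0,-4]},{"travel":[0,0,0],"turn":[0,0,-4]},{"travel":[0,0,-0.03],"turn":[0,0,-4]},{"travel":[0,0,-0.06],"turn":[0,0,-4]}], gripper=0.5)

```text
time: 7.6
position: [0.6207, -0.0488, 0.1412]
tool_rot: [-2.453, -1.959, 0.002]
ft_force: [1.3, -0.6, 0.7]
grip_width: 0.476
grip_force: 0.0
```

```bash
sed -i 's/-.0437\])/-.0452])/' h.py
python3 - <<'E'
from h import *
plan('L',.136,np.degrees(YAW-.21)+180)
E
```

```text
t 7.6 pos [ 0.6207 -0.0488  0.1412] yaw 77.2 tilt 0.14 j [ 0.42  0.37 -0.48  1.63  0.18  1.2  -0.32] F [ 1.3 -0.6  0.7] T [-0.05 -0.16  0.02]
travel [ 0.0989 -0.0013  0.0052] turn z -78.6
```

step_arm(commands=[{"travel":[0.03,0,0],"turn":[0,0,-8]},{"travel":[0.06,0,0],"turn":[0,0,-16]},{"travel":[0.099,-0.001,0],"turn":[0,0,-24]},{"travel":[0.099,-0.001,0],"turn":[0,0,-32]},{"travel":[0.099,-0.001,0],"turn":[0,0,-40]}])

```text
time: 8.1
position: [0.6422, 0.0505, 0.1417]
tool_rot: [-1.623, -2.689, -0.002]
ft_force: [0.0, -1.0, -0.2]
grip_width: 0.502
grip_force: 0.0
```

step_arm(commands=[{"travel":[0,0,0],"turn":[0,0,-8]},{"travel":[0,0,0],"turn":[0,0,-16]},{"travel":[0,0,0],"turn":[0,0,-24]},{"travel":[0,0,0],"turn":[0,0,-32]},{"travel":[0,0,0],"turn":[0,0,-38.6]}])

```text
time: 8.6
position: [0.6423, 0.048, 0.1415]
tool_rot: [0.65, 3.074, 0.001]
ft_force: [0.3, 0.7, -0.5]
grip_width: 0.499
grip_force: 0.0
```

Run:
```python
from h import *
plan('L',.08,np.degrees(YAW-.21)+180)
im=ctrl.get_image("scene")[:,:,::-1]
cv2.imwrite("pics/s2.png",cv2.resize(im[110:270,80:320],None,fx=3.3,fy=3.3,interpolation=cv2.INTER_CUBIC))
```

```text
t 8.6 pos [0.6423 0.048  0.1415] yaw 156.1 tilt 0.03 j [ 0.45  0.47 -0.74  1.56  0.33  1.24  0.81] F [ 0.3  0.7 -0.5] T [ 0.09 -0.15  0.03]
travel [ 0.0009 -0.0004  0.0615] turn z 0.2
```

View pics/s2.png

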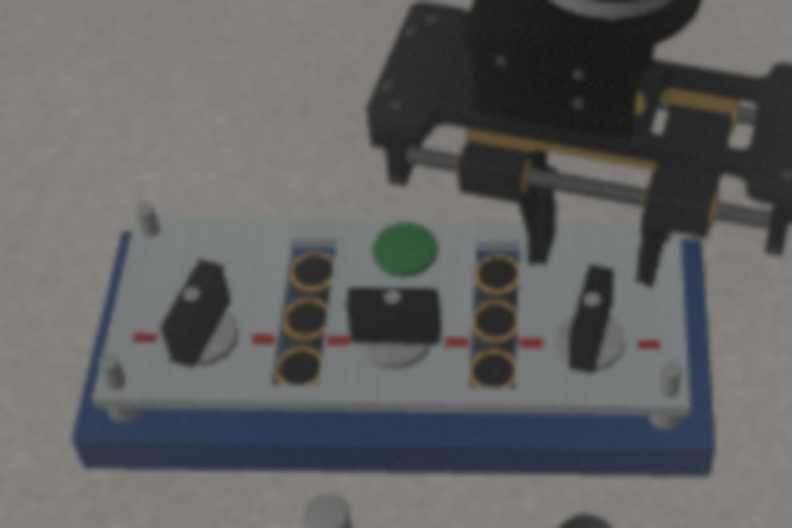

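The middle bar (crop (393,315)) now lies along the red marks. The fingers straddle the left knob at (592,315), so I'll descend and grip.

step_arm(commands=[{"travel":[0.001,0,0.015],"turn":[0,0,0]},{"travel":[0.001,0,0.03],"turn":[0,0,0]},{"travel":[0.001,0,0.045],"turn":[0,0,0]},{"travel":[0.001,0,0.06],"turn":[0,0,0]},{"travel":[0.001,0,0.06],"turn":[0,0,0]}])

```text
time: 9.15
position: [0.6391, 0.0477, 0.078]
tool_rot: [-0.656, -3.067, 0.002]
ft_force: [0.1, -0.9, 0.5]
grip_width: 0.505
grip_force: 0.0
```

step_arm(commands=[{"travel":[0,0,0],"turn":[0,0,0]},{"travel":[0,0,0],"turn":[0,0,0]},{"travel":[0,0,0],"turn":[0,0,0]},{"travel":[0,0,0],"turn":[0,0,0]},{"travel":[0,0,0],"turn":[0,0,0]}], gripper=0)

```text
time: 9.65
position: [0.6414, 0.0475, 0.0821]
tool_rot: [0.657, 3.072, -0.001]
ft_force: [-1.2, -0.8, 2.0]
grip_width: 0.158
grip_force: 25.0
```

step_arm(commands=[{"travel":[0,0,0],"turn":[0,0,8]},{"travel":[0,0,0],"turn":[0,0,16]},{"travel":[0,0,0],"turn":[0,0,24]},{"travel":[0,0,0],"turn":[0,0,32]},{"travel":[0,0,0],"turn":[0,0,40]}])

```text
time: 10.15
position: [0.6405, 0.0466, 0.0821]
tool_rot: [-1.676, -2.657, 0.005]
ft_force: [-3.7, -3.0, 4.2]
grip_width: 0.156
grip_force: 25.0
```

Run:
```python
from h import *
plan('L',.08,np.degrees(YAW-1.571)+180)
```

```text
t 10.15 pos [0.6405 0.0466 0.0821] yaw 115.5 tilt 0.17 j [ 0.34  0.49 -0.58  1.62  0.29  1.12  0.13] F [-3.7 -3.   4.2] T [-0.61  0.68  0.08]
travel [0.0009 0.0013 0.0021] turn z 37.6
```

step_arm(commands=[{"travel":[0,0,0],"turn":[0,0,8]},{"travel":[0,0,0],"turn":[0,0,16]},{"travel":[0,0,0],"turn":[0,0,24]},{"travel":[0,0,0],"turn":[0,0,32]},{"travel":[0,0,0],"turn":[0,0,38]}])

```text
time: 10.65
position: [0.6393, 0.0465, 0.0821]
tool_rot: [-2.449, -1.968, 0.008]
ft_force: [-7.5, -2.9, 5.9]
grip_width: 0.158
grip_force: 25.0
```

step_arm(commands=[{"travel":[0,0,0],"turn":[0,0,2]},{"travel":[0,0,0],"turn":[0,0,4]},{"travel":[0,0,0],"turn":[0,0,4]},{"travel":[0,0,0],"turn":[0,0,4]}])

```text
time: 11.05
position: [0.6394, 0.0467, 0.0821]
tool_rot: [2.509, 1.89, -0.008]
ft_force: [-6.3, -3.2, 6.5]
grip_width: 0.167
grip_force: 25.0
```

Run:
```python
from h import *
plan('L',.08,np.degrees(YAW-1.571)+180)
```

```text
t 11.05 pos [0.6394 0.0467 0.0821] yaw 74.0 tilt 0.29 j [ 0.24  0.46 -0.45  1.63  0.22  1.11 -0.55] F [-6.3 -3.2  6.5] T [-0.69  1.3   0.58]
travel [0.0018 0.0014 0.0021] turn z -3.9
```

The left knob is on its stop too, at 0.58 N m. Next I'll release it and go to the right knob.

step_arm(commands=[{"travel":[0,0,0],"turn":[0,0,-4]},{"travel":[0,0,0],"turn":[0,0,-4]},{"travel":[0,0,0],"turn":[0,0,-4]},{"travel":[0,0,-0.03],"turn":[0,0,-4]},{"travel":[0,0,-0.06],"turn":[0,0,-4]}], gripper=0.5)

```text
time: 11.55
position: [0.6404, 0.0481, 0.1411]
tool_rot: [-2.443, -1.972, 0.003]
ft_force: [1.0, -0.3, -0.1]
grip_width: 0.476
grip_force: 0.0
```

Run:
```python
from h import *
plan('R',.136,np.degrees(YAW-.326)+180)
```

```text
t 11.55 pos [0.6404 0.0481 0.1411] yaw 77.8 tilt 0.15 j [ 0.26  0.41 -0.47  1.57  0.19  1.21 -0.47] F [ 1.  -0.3 -0.1] T [-0.   -0.15 -0.03]
travel [-0.1999  0.0012  0.0052] turn z -71.4
```

step_arm(commands=[{"travel":[-0.04,0,0],"turn":[0,0,-7]},{"travel":[-0.08,0,0],"turn":[0,0,-14]},{"travel":[-0.12,0.001,0],"turn":[0,0,-21]},{"travel":[-0.16,0.001,0],"turn":[0,0,-28]},{"travel":[-0.2,0.001,0],"turn":[0,0,-36]}])

```text
time: 12.05
position: [0.6, -0.1491, 0.1417]
tool_rot: [1.708, 2.636, 0.0]
ft_force: [1.0, -0.2, 0.2]
grip_width: 0.499
grip_force: 0.0
```

step_arm(commands=[{"travel":[0,0,0],"turn":[0,0,-8]},{"travel":[0,0,0],"turn":[0,0,-16]},{"travel":[0,0,0],"turn":[0,0,-24]},{"travel":[0,0,0],"turn":[0,0,-32]},{"travel":[0,0,0],"turn":[0,0,-35.4]}])

```text
time: 12.55
position: [0.6003, -0.1477, 0.1416]
tool_rot: [0.828, 3.03, 0.0]
ft_force: [-0.1, 0.3, -0.5]
grip_width: 0.501
grip_force: 0.0
```

Run:
```python
from h import *
plan('R',.08,np.degrees(YAW-.326)+180)
im=ctrl.get_image("scene")[:,:,::-1]
cv2.imwrite("pics/s3.png",cv2.resize(im[110:270,80:320],None,fx=3.3,fy=3.3,interpolation=cv2.INTER_CUBIC))
```

```text
t 12.55 pos [ 0.6003 -0.1477  0.1416] yaw 149.4 tilt 0.02 j [ 0.69  0.38 -0.6   1.63  0.23  1.2   1.07] F [-0.1  0.3 -0.5] T [ 0.07 -0.1  -0.05]
travel [ 0.0009 -0.0004  0.0616] turn z 0.2
```

View pics/s3.png

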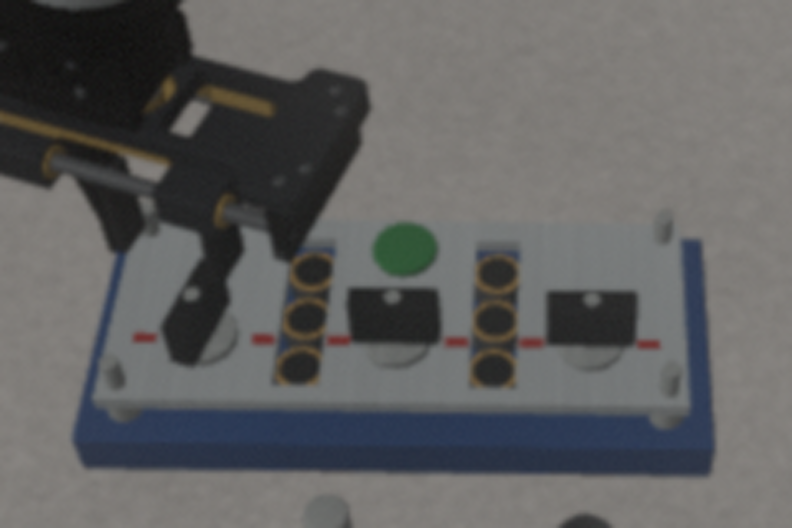

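The middle and left bars, at crop (393,315) and (592,318), are in line with their marks. The fingers are above and astride the right bar at (195,310).

step_arm(commands=[{"travel":[0.001,0,0.015],"turn":[0,0,0]},{"travel":[0.001,0,0.03],"turn":[0,0,0]},{"travel":[0.001,0,0.045],"turn":[0,0,0]},{"travel":[0.001,0,0.06],"turn":[0,0,0]},{"travel":[0.001,0,0.06],"turn":[0,0,0]}])

```text
time: 13.1
position: [0.5972, -0.1467, 0.078]
tool_rot: [-0.831, -3.024, -0.0]
ft_force: [-0.2, -0.8, 0.4]
grip_width: 0.504
grip_force: 0.0
```

step_arm(commands=[{"travel":[0,0,0],"turn":[0,0,0]},{"travel":[0,0,0],"turn":[0,0,0]},{"travel":[0,0,0],"turn":[0,0,0]},{"travel":[0,0,0],"turn":[0,0,0]},{"travel":[0,0,0],"turn":[0,0,0]}], gripper=0)

```text
time: 13.6
position: [0.5994, -0.1481, 0.0822]
tool_rot: [0.832, 3.029, -0.002]
ft_force: [-2.3, -1.2, 1.7]
grip_width: 0.156
grip_force: 25.0
```

step_arm(commands=[{"travel":[0,0,0],"turn":[0,0,8]},{"travel":[0,0,0],"turn":[0,0,16]},{"travel":[0,0,0],"turn":[0,0,24]},{"travel":[0,0,0],"turn":[0,0,32]},{"travel":[0,0,0],"turn":[0,0,40]}])

```text
time: 14.1
position: [0.5986, -0.1487, 0.0821]
tool_rot: [1.826, 2.556, -0.004]
ft_force: [-4.3, -2.4, 4.4]
grip_width: 0.162
grip_force: 25.0
```

Run:
```python
from h import *
plan('R',.08,np.degrees(YAW-1.571)+180)
```

```text
t 14.1 pos [ 0.5986 -0.1487  0.0821] yaw 108.9 tilt 0.14 j [ 0.57  0.41 -0.46  1.7   0.2   1.09  0.38] F [-4.3 -2.4  4.4] T [-0.49  0.66  0.12]
travel [0.0008 0.0011 0.0021] turn z 31.0
```

step_arm(commands=[{"travel":[0,0,0],"turn":[0,0,8]},{"travel":[0,0,0],"turn":[0,0,16]},{"travel":[0,0,0],"turn":[0,0,24]},{"travel":[0,0,0],"turn":[0,0,30]},{"travel":[0,0,0],"turn":[0,0,32]}])

```text
time: 14.6
position: [0.5978, -0.1487, 0.0821]
tool_rot: [-2.457, -1.957, 0.006]
ft_force: [-6.2, -1.7, 4.5]
grip_width: 0.166
grip_force: 25.0
```

step_arm(commands=[{"travel":[0,0,0],"turn":[0,0,2]},{"travel":[0,0,0],"turn":[0,0,4]},{"travel":[0,0,0],"turn":[0,0,4]},{"travel":[0,0,0],"turn":[0,0,4]}])

```text
time: 15.0
position: [0.5978, -0.1486, 0.0821]
tool_rot: [2.52, 1.876, -0.006]
ft_force: [-5.1, -2.1, 4.9]
grip_width: 0.166
grip_force: 25.0
```

Run:
```python
from h import *
plan('R',.08,np.degrees(YAW-1.571)+180)
```

```text
t 15.0 pos [ 0.5978 -0.1486  0.0821] yaw 73.3 tilt 0.22 j [ 0.49  0.39 -0.35  1.7   0.15  1.08 -0.21] F [-5.1 -2.1  4.9] T [-0.54  1.07  0.53]
travel [0.0014 0.0012 0.0021] turn z -4.6
```

step_arm(commands=[{"travel":[0,0,0],"turn":[0,0,-4]},{"travel":[0,0,0],"turn":[0,0,-4]},{"travel":[0,0,0],"turn":[0,0,-4]},{"travel":[0,0,-0.03],"turn":[0,0,-4]},{"travel":[0,0,-0.06],"turn":[0,0,-4]}], gripper=0.5)

```text
time: 15.5
position: [0.5986, -0.1468, 0.1412]
tool_rot: [-2.453, -1.959, 0.002]
ft_force: [-0.2, -0.0, 0.9]
grip_width: 0.476
grip_force: 0.0
```

step_arm(commands=[{"travel":[-0.03,0,-0.04],"turn":[0,0,0]},{"travel":[-0.07,0,-0.06],"turn":[0,0,0]},{"travel":[-0.1,0,-0.08],"turn":[0,0,0]},{"travel":[-0.1,0,-0.08],"turn":[0,0,0]},{"travel":[-0.1,0,-0.08],"turn":[0,0,0]}])

```text
time: 16.0
position: [0.5774, -0.2454, 0.222]
tool_rot: [2.456, 1.958, 0.001]
ft_force: [-0.2, 0.6, -0.5]
grip_width: 0.501
grip_force: 0.0
```

Run:
```python
from h import *
im=ctrl.get_image("scene")[:,:,::-1]
cv2.imwrite("pics/s4.png",cv2.resize(im[130:300,80:320],None,fx=3.3,fy=3.3,interpolation=cv2.INTER_CUBIC))
```

```text
(no output)
```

View pics/s4.png

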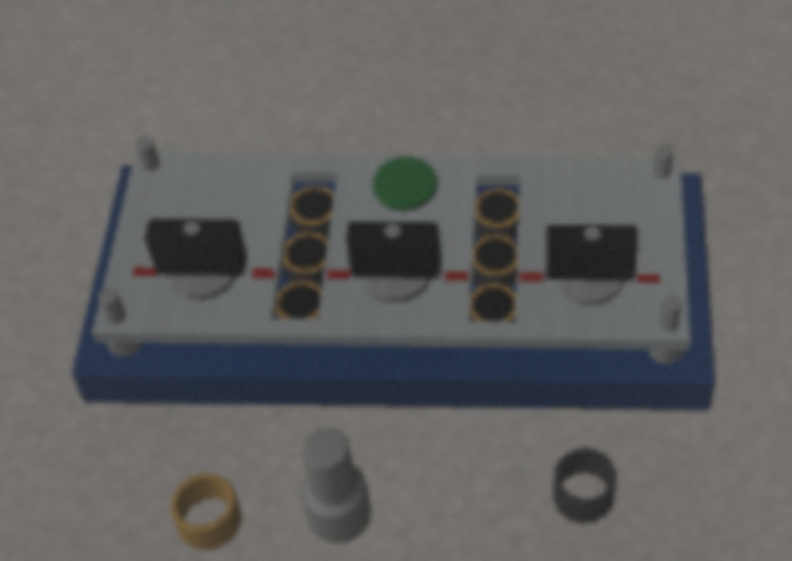

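All three bars, at (196,248), (393,249) and (592,252), are in line with the red marks. The cover is still down and the loose parts are standing where they were. Handing in.

```bash
python3 -c "
from bench import ctrl
print(ctrl.close_job())"
```

```text
the job is handed in; nothing more can be done
None
```

I handed the job in at about 16 s with the cover seated, then the middle, left and right knobs turned to their stops in that order, and the bushings and gauge untouched; the hand-in gave no verdict.

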